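Pin the roaster drum's shaft and swing the bail shut

TASK

Take the lock pin with the red grip tab out of the wooden block and push it gently, straight down, through the hole near the free end of the coffee roaster's shaft until its flange is fully home on the shaft, with its wire bail on the side of the shaft's free end; feel for the hole, and do not force the pin. Let go of it, then swing its bail down over the end of the shaft until it hangs fully closed under the pin's tip. Leave the salt shaker and the spice jar alone.

Things in the scene. Friction and masses are not known exactly. Their poses are not given: they have to be found in the camera images.
- stand: Fixed drum coffee roaster: two plates carry a lying shaft with a dark drum (86 mm across) and a crank at the far end. Origin on the range top below the nominal pin hole; y runs along the shaft and out of its free end, z up. Near plate's face at y = -37 mm, its bearing reaches z = 139 mm; drum from y = -66 mm on, up to z = 163 mm. Shaft end: 20 mm square bar, top face z = 130, underside 110 mm.
- hole_nominal (a point): Nominal mouth of the vertical 10.5 mm through hole on the bar's top face, at (0, 0, 130 mm) in the stand's frame. The shaft floats in its bearings: the true hole lies up to 14 mm either way along y (x, z true), and 10.5 mm from the bar's end, so feel for it from the drum's side. Shifting the shaft takes 14 N. A sprung ball in the hole's +x wall grips the pin: press it home with 3 to 12 N.
- lock_pin: Loose wire lock pin, about 80 g, upright in the wooden block. Origin on its axis at the underside of its flange, z up. Below: 9 mm pin, 34 mm long, last 5 mm tapering to 5.6 mm. Above: flange 21 mm across, 4 mm thick, then a red grip tab 24 mm wide (x), 12 mm thick (y), z = 8 to 42 mm, pinched across y. Its bail is hinged about x, 5 mm above the origin, and points to +y when open.
- pin_tip (a point): Lower end of the pin, 34 mm below its origin.
- bail (a joint): Angle of the brass wire bail, rad: 0 sticks straight out to the pin's +y, negative is raised, 1.571 (stop) hangs straight down, closed, cross bar under the pin's tip. Legs of 5 mm wire at x = -19 and 19 mm, cross bar 46 mm from the hinge. The hinge is stiff (0.03 Nm) and stays where it is left.
- bail_tab (a point): End of the red thumb tab (18 mm wide along x, 5 mm thick) on the bail's cross bar, 46 mm from the hinge along the bail and 18 mm out of its plane: upward when the bail is at 0; closed it points level to the pin's +y, its end 18 mm beyond the pin's axis and 41 mm below the pin's origin. Press it down, then push it in under the shaft.
- pin_block: Wooden block 44 x 44 x 42 mm with a loose 14 mm hole in which the pin stands, fixed. Origin at the centre of its underside.
- salt_shaker: Salt shaker, 44 mm wide, 90 mm high, bystander; origin at the centre of its underside.
- spice_jar: Spice jar with a dark lid, 40 mm wide, 105 mm high, bystander; origin at the centre of its underside.

How it is judged (in metres and radians):
On the way, in this order (a step that is already met when the one before it is completed fails the run):
1. the pin is pushed through the shaft's hole until its flange is home and let go there, the bail still open (z of lock_pin in the frame of hole_nominal between -0.003 and 0.0025 m and x of lock_pin in the frame of hole_nominal between -0.004 and 0.004 m and y of lock_pin in the frame of hole_nominal between -0.018 and 0.018 m and angle between lock_pin's own z axis and vertical below 0.12 rad and value of joint bail below 1.2 rad and contact force between the fingers and lock_pin below 0.1 N), for 0.2 s.
2. the bail is swung closed (z of lock_pin in the frame of hole_nominal between -0.003 and 0.0025 m and x of lock_pin in the frame of hole_nominal between -0.004 and 0.004 m and y of lock_pin in the frame of hole_nominal between -0.018 and 0.018 m and angle between lock_pin's own z axis and vertical below 0.12 rad and value of joint bail above 1.4 rad), for 0.2 s.
At the end, for the whole second after the job is handed in: The pin stands through the shaft's hole, flange within 2.5 mm of the shaft's top face, upright within 0.12 rad, within 4 mm of the hole line across and 18 mm of the nominal hole along the shaft; the bail is at 1.4 rad or more (closed is 1.571) on the side of the shaft's free end; all at rest (all of step 2 and y of bail_tab in the frame of stand above 0 m and linear speed of lock_pin below 0.01 m/s and angular speed of lock_pin below 0.1 rad/s and velocity of joint bail below 0.1 rad/s); the robot touches nothing.
It fails at once if the pin is forced: more than 25 N in all between the pin (with its bail) and the roaster (contact force between lock_pin and stand above 25 N).
It fails at once if the robot pushes the roaster itself with more than 25 N (contact force between the arm and stand above 25 N).
It fails at once if the salt shaker is moved more than 30 mm (distance of salt_shaker from where it was at the start of the episode above 0.03 m).
It fails at once if the spice jar is moved more than 30 mm (distance of spice_jar from where it was at the start of the episode above 0.03 m).
It also fails if it takes over 72 s, if anything falls off the work surface, if the arm or the gripper's body presses on something with over 40 N, if the wrist force passes 120 N, or if a joint passes its speed limit or range.

ROBOT

A 6-joint arm with a two-finger parallel gripper is mounted at the origin on a cart in front of the work surface, level with it; the furniture and walls round the work are solid. World frame = base frame: x ahead of the robot, y to its left, z up, the work surface at z = 0. Lengths are in m, angles in degrees, forces in N, time in s.
With the tool pointing down it reaches from about 0.35 to 0.875 m from the base axis. Payload 4.2 kg.
Tool frame: the origin (TCP) lies midway between the tips of the shut fingers; the grasp point (between the pads) lies 19 mm behind it; z points along the fingers, y is the line along which they close (so a half turn about z gives the same grasp; the last joint's range is limited). The gripper opens to 85 mm and grips with 20 to 120 N. Pads are 22 mm wide; open, the fingers measure 114 mm over their backs; the gripper's body (76 mm by 85 mm) begins 54 mm behind the grasp point. The pads swing forward as they close: fully open they stand 13 mm farther back than shut.
Start: joints at [83.171, 22.042, 0.453, 0, -68.411, -14.817], TCP at [0.231, 0.581, 0.231] pointing down, gripper open.
Joint ranges: [-179.83, 179.83], [-69.29, 118.12], [-61.27, 80.66], [-181.25, 117.63], [-171.15, -9.14], [-177.46, 177.46]. Speed limits (degrees/s): [159.86, 159.86, 180, 180, 180, 180].

INTERFACE

Orientations are given as a 3x3 rotation matrix whose columns are the frame's x, y, z axes.
In Python, from plant import env gives the robot as it stands.
- The arm moves only by the tool drive_tool, never from a script. Its argument "moves" is a list of rows, each a list of 7 numbers: the shift along the tool's x, y, z in m, then the turn, a rotation vector about the tool's x, y, z in rad, then the finger opening in m, from 0 to 0.0854. A call has 1 to 20 rows; each row shifts and turns the commanded pose from where the row before left it, along the tool's axes as they then stand; what a row does not reach is not made up. A row lasts 1/10 s, in which the tool goes at most 50 mm and 8.59 degrees, less where a joint would pass 70% of its speed; a pose out of reach is approached as far as the arm can. A call with a gripper value outside its range is refused whole. The fingers move at their own pace and stop on an object; the grip force is fixed at half the most. Time passes only in rows, so rows that do not move let the fingers close. It gives the time, the measured TCP pose, the force, the opening and the grip force at its end, in the units of the state.
- env.read_state(): the state, without advancing time (a new reading comes with each control period).
- env.get_image(name): name is "scene" or "top" or "wrist"; returns a dict with "color" (384x512x3 uint8, red, green, blue), "depth" (384x512 float32, m along the optical axis (not along the pixel's ray), 0 where there is no reading), "mtx" (3x3 intrinsics, pixels), "k1" (the pictures are not rectified: a ray, as slopes to the right and down, at radius r is drawn at 1 + k1 r^2 times it, then the intrinsics apply), "position" and "rotation" of the camera in the world. Camera axes: x right, y up, looking along -z (the intrinsics and any distortion apply to the point x, -y, -z); pixel columns grow to the right and rows downward; lengths in m; the calibration is good to about 2 mm. A picture is of the moment at which its call begins.
- env.finish_job(): hands the job in; it is judged then, once.
The state is a dict: "time": time; "q": joint angles; "joint_velocities": joint speeds; "effort": joint torques, N m; "ee_pos": TCP position; "orientation": TCP orientation; "force": force on the tool from outside, world axes, zero at the start; "moment": the same for the moment, N m; "width": opening from 0.0 (shut) to 1.0 (fully open); "grasp_force": force on a finger pad.
Only numpy, scipy, OpenCV 4.12 (cv2) and the standard library are available. Lean on these libraries where they do the work, as an engineer would, in place of code of your own. Each camera call takes 0.05 s, during which the arm holds its last target. There are 200 camera calls.

## Working session

There is one attempt and no reset: what is moved stays moved. The work goes in short steps, Python scripts to look and compute and a tool call to move; the robot and the scene stay as the last step left them, time stands still between calls to the robot, and variables do not carry over. Pictures are saved under pics/ and viewed, at most 10 in all, crops included, and the job is handed in when it is done.

Besides the shell and the picture viewer there is one more tool, called after ">>>" by a JSON object that holds its "name" and its "arguments", one argument or row to a line. drive_tool: Moves the arm, as the interface text tells. Its arguments: {"type":"object","properties":{"moves":{"type":"array","items":{"type":"array","items":{"type":"number"}}}},"required":["moves"]}

```bash
ls; mkdir -p pics; cat > h.py <<'E'
import numpy as np, cv2
from plant import env
def snap(n):
    im=env.get_image(n); np.savez(f'/tmp/{n}.npz',**im); return im
def load(n): return dict(np.load(f'/tmp/{n}.npz'))
def pts(im):
    K=im['mtx'];H,W=im['depth'].shape
    u,v=np.meshgrid(np.arange(W),np.arange(H))
    return px(im,u,v,im['depth'])
def px(im,u,v,d):
    K=im['mtx'];xd=(np.asarray(u,float)-K[0,2])/K[0,0];yd=(np.asarray(v,float)-K[1,2])/K[1,1]
    k=float(im['k1']);x,y=xd.copy(),yd.copy()
    for _ in range(10):
        s=1+k*(x*x+y*y);x=xd/s;y=yd/s
    c=np.stack([x*d,-y*d,-np.asarray(d)+0*x],-1)
    return c@im['rotation'].T+im['position']
E
python3 - <<'E'
from h import *
ims=[snap(n)['color'] for n in('scene','top')]
for n in('scene','top'):
    i=load(n);print(n,i['position'],i['rotation'][:,2],i['k1'],i['mtx'][0,0])
cv2.imwrite('pics/a.png',cv2.resize(ims[0],(800,600))[...,::-1])
cv2.imwrite('pics/b.png',cv2.resize(ims[1],(800,600))[...,::-1])
s=env.read_state();print(s)
E
```

```text
pics
scene [ 0.20540339 -0.41234519  0.94020579] [-0.36213762 -0.49691679  0.78862542] -0.12654672744371562 461.95418746624057
top [0.43606946 0.11035007 0.95068335] [-0.17207227  0.01198433  0.98501143] 0.015432772629921137 465.50250552586834
{'time': 0.1, 'q': array([ 8.31687908e+01,  2.20871401e+01,  3.87718807e-01, -2.37675689e-02,
       -6.84108619e+01, -1.48178755e+01]), 'joint_velocities': array([-0.01425329, -0.11281417,  0.15577706,  0.07048085, -0.05728126,
       -0.0263198 ]), 'effort': array([-3.39845246e-04, -3.93318236e+01,  1.88928723e+01,  4.19802055e+00,
       -2.59252636e-03,  6.24412607e-06]), 'ee_pos': array([0.23036135, 0.58044415, 0.23032747]), 'orientation': array([[ 9.29404355e-01, -3.69062555e-01, -6.11924673e-04],
       [-3.69063043e-01, -9.29402491e-01, -1.86523086e-03],
       [ 1.19662551e-04,  1.95939246e-03, -9.99998073e-01]]), 'force': array([0.07688758, 0.18233379, 0.26562398]), 'moment': array([0.03475951, 0.03853396, 0.00330899]), 'grasp_force': 0.0, 'width': 1.0018914811034851}
```

View pics/a.png

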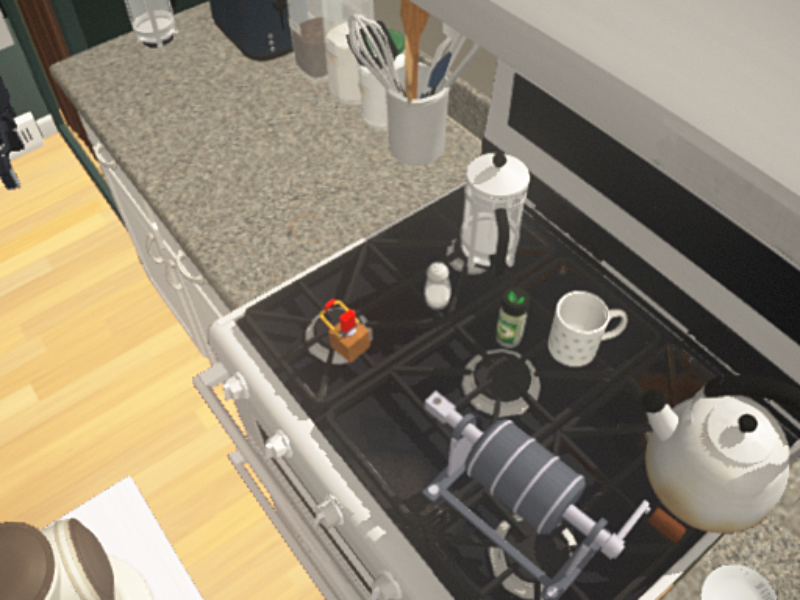

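View pics/b.png

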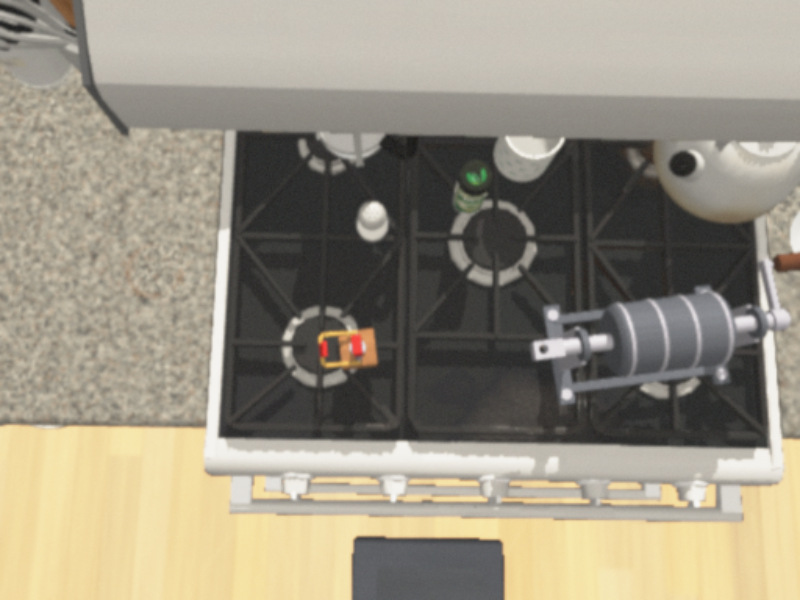

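The scene view shows the pin block at (350,335), the shaft's free end at (437,402), the shaker at (437,287) and the jar at (512,320). In the top view the pin is at (357,345), its bail points left (+y), and the hole is at (545,349). I'll enlarge the pin and the shaft end next.

```bash
python3 - <<'E'
from h import *
t=load('top');s=load('scene')
def crop(im,u0,v0,w,h,k): return cv2.resize(im['color'][v0:v0+h,u0:u0+w],(w*k,h*k),interpolation=cv2.INTER_CUBIC)
a=crop(t,200,205,48,36,8);b=crop(t,335,205,48,36,8)
c=crop(s,195,185,48,36,8);d=crop(s,265,245,48,36,8)
cv2.imwrite('pics/c.png',np.vstack([np.hstack([a,b]),np.hstack([c,d])])[...,::-1])
P=pts(t)
# red
for n,im in(('top',t),('scene',s)):
    C=im['color'].astype(int);Q=pts(im)
    m=(C[...,0]>170)&(C[...,1]<60)&(C[...,2]<60)&(im['depth']>0)
    nn,l,st,ce=cv2.connectedComponentsWithStats(m.astype(np.uint8))
    for i in range(1,nn):
        if st[i,4]>6:
            q=Q[l==i];print(n,st[i],np.median(q,0).round(4),q.min(0).round(4),q.max(0).round(4))
# shaft top
m=(abs(P[...,2]-0.130)<.006)
u=slice(335,385);v=slice(208,240)
q=P[v,u][m[v,u]];print('shaft',len(q),q.min(0),q.max(0),np.median(q,0))
for uu in range(338,376,3):
    col=P[208:240,uu];mm=abs(col[:,2]-.13)<.006
    if mm.any():print(uu,col[mm].min(0).round(4),col[mm].max(0).round(4))
# block top
q=P[205:240,200:248];mm=abs(q[...,2]-.042)<.006;print('block',q[mm].min(0),q[mm].max(0),mm.sum())
print('table z',np.median(P[250:270,270:320,2]))
E
```

```text
top [206 221   1   7   7] [0.5228 0.1859 0.0755] [0.5171 0.1859 0.0716] [0.5279 0.1862 0.0786]
scene [208 191   6   6  17] [0.5286 0.1839 0.0773] [ 0.5192  0.1788 -0.0383] [0.5792 0.2668 0.082 ]
scene [218 198   9  14  92] [0.5317 0.1406 0.0776] [ 0.5208  0.1357 -0.0356] [0.5911 0.2264 0.0859]
shaft 432 [ 0.51083278 -0.13572411  0.12413586] [ 0.54641109 -0.05721986  0.13581929] [ 0.52639553 -0.09596336  0.12930284]
341 [ 0.5221 -0.0587  0.1246] [ 0.5306 -0.0572  0.1322]
344 [ 0.5129 -0.0633  0.128 ] [ 0.5307 -0.0624  0.1323]
347 [ 0.5128 -0.0695  0.1243] [ 0.5322 -0.0676  0.1327]
350 [ 0.5133 -0.074   0.1271] [ 0.5324 -0.073   0.1322]
353 [ 0.5152 -0.0796  0.1274] [ 0.5326 -0.0783  0.1323]
356 [ 0.5148 -0.0848  0.1273] [ 0.5345 -0.0835  0.1325]
359 [ 0.517  -0.0904  0.1277] [ 0.535  -0.0891  0.1322]
362 [ 0.5192 -0.096   0.1258] [ 0.5335 -0.0948  0.1302]
365 [ 0.5194 -0.1014  0.1251] [ 0.5354 -0.1002  0.1303]
368 [ 0.5213 -0.1069  0.1247] [ 0.5355 -0.1056  0.1301]
371 [ 0.5213 -0.1119  0.1261] [ 0.5461 -0.1103  0.1335]
374 [ 0.5126 -0.1174  0.1244] [ 0.5461 -0.1148  0.1358]
block [0.50493367 0.12014932 0.03622079] [0.55281196 0.16796714 0.04799569] 355
table z -0.035390621812203815
```

View pics/c.png

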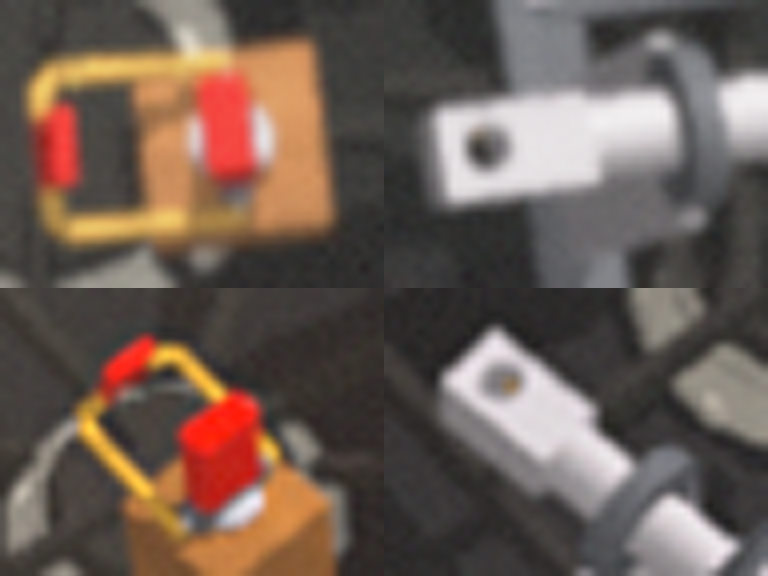

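The crop confirms the bail is open toward +y and roughly level, and shows the hole near the shaft end at crop (488,147) top and (502,380) scene. Next I'll triangulate both.

```bash
python3 - <<'E'
from h import *
t=load('top');s=load('scene')
def at(im,ox,oy,z):  # crop px lists -> world at plane z
    o=np.array([ox,oy],float).reshape(2,-1)
    d=px(im,o[0],o[1],np.ones(o.shape[1]));r=d-im['position']
    return im['position']+r*((z-im['position'][2])/r[:,2:])
def cp(xy,u0,v0,bx=0,by=0):
    a=np.array(xy,float);return ((a[:,0]-bx+.5)/8-.5+u0,(a[:,1]-by+.5)/8-.5+v0)
np.set_printoptions(precision=4,suppress=True)
print('hole',at(t,*cp([(488,147)],335,205,384),.13),at(s,*cp([(502,380)],265,245,384,288),.13))
c=at(t,*cp([(433,105),(600,90),(447,208),(605,182)],335,205,384),.13);print('shaft corners top',c)
c=at(s,*cp([(440,383),(495,327),(597,412),(540,470)],265,245,384,288),.13);print('scene l,t,r,b',c)
print('tabtop',at(t,*cp([(197,75),(243,70),(206,172),(252,168)],200,205),.084))
print('tabtop sc',at(s,*cp([(182,433),(232,395),(260,405),(208,450)],195,185,0,288),.084))
print('legs',at(t,*cp([(70,70),(220,60),(80,232),(235,216)],200,205),.047))
print('flange',at(t,*cp([(232,135)],200,205),.046),'bar',at(t,*cp([(35,90),(50,215)],200,205),.047))
print('blk',at(t,*cp([(132,75),(315,40),(150,247),(335,220)],200,205),.042))
E
```

```text
hole [[ 0.5237 -0.0692  0.13  ]] [[ 0.5265 -0.0688  0.13  ]]
shaft corners top [[ 0.5329 -0.0572  0.13  ]
 [ 0.5369 -0.0944  0.13  ]
 [ 0.5101 -0.0599  0.13  ]
 [ 0.5165 -0.095   0.13  ]]
scene l,t,r,b [[ 0.5137 -0.0598  0.13  ]
 [ 0.5349 -0.0557  0.13  ]
 [ 0.5394 -0.0905  0.13  ]
 [ 0.5176 -0.0943  0.13  ]]
tabtop [[0.5412 0.1519 0.084 ]
 [0.5426 0.1412 0.084 ]
 [0.5186 0.1492 0.084 ]
 [0.5197 0.1385 0.084 ]]
tabtop sc [[0.5219 0.148  0.084 ]
 [0.5413 0.1504 0.084 ]
 [0.5456 0.1424 0.084 ]
 [0.5243 0.1384 0.084 ]]
legs [[0.5464 0.1846 0.047 ]
 [0.5495 0.1481 0.047 ]
 [0.507  0.1809 0.047 ]
 [0.5115 0.1435 0.047 ]]
flange [[0.5313 0.1448 0.046 ]] bar [[0.5413 0.193  0.047 ]
 [0.511  0.1883 0.047 ]]
blk [[0.546  0.1698 0.042 ]
 [0.5555 0.1252 0.042 ]
 [0.5041 0.1642 0.042 ]
 [0.5114 0.1193 0.042 ]]
```

>>> {"name": "drive_tool", "arguments": {
  "moves": [
    [0,0,0,0,0,-0.123,0.03],
    [0,0,0,0,0,-0.123,0.03],
    [0,0,0,0,0,-0.123,0.03],
    [0,0,0,0,0,-0.123,0.03],
    [0.0179,0.0333,0,0,0,0,0.03],
    [0.0179,0.0333,0,0,0,0,0.03],
    [0.0179,0.0333,0,0,0,0,0.03],
    [0.0179,0.0333,0,0,0,0,0.03],
    [0.0179,0.0333,0,0,0,0,0.03],
    [0.0179,0.0333,0,0,0,0,0.03],
    [0.0179,0.0333,0,0,0,0,0.03],
    [0.0179,0.0333,0,0,0,0,0.03],
    [0.0179,0.0333,0,0,0,0,0.03],
    [0.0179,0.0333,0,0,0,0,0.03],
    [0.0179,0.0333,0,0,0,0,0.03],
    [0.0179,0.0333,0,0,0,0,0.03],
    [0.0179,0.0333,0,0,0,0,0.03],
    [0.0179,0.0333,0,0,0,0,0.03],
    [0,0,0,0,0,0,0.03],
    [0,0,0,0,0,0,0.03]
  ]
}}

```text
time: 2.1
ee_pos: [0.5326, 0.1455, 0.2306]
orientation: [[0.994, 0.112, -0.001], [0.112, -0.994, -0.0], [-0.001, 0.0, -1.0]]
force: [0.5, 0.1, -0.2]
width: 0.353
grasp_force: 0.0
```

```bash
python3 - <<'E'
from h import *
w=snap('wrist');s=env.read_state();np.set_printoptions(precision=4,suppress=True)
print(s['ee_pos'],s['orientation'],s['force'],s['q'],s['width'])
R=s['orientation'];print('cam in tool',R.T@(w['position']-s['ee_pos']),R.T@w['rotation'],w['mtx'],w['k1'])
cv2.imwrite('pics/d.png',cv2.resize(w['color'],(800,600),interpolation=cv2.INTER_CUBIC)[...,::-1])
E
```

```text
[0.5323 0.1462 0.2309] [[ 0.9936  0.1134 -0.0009]
 [ 0.1134 -0.9936 -0.0002]
 [-0.001   0.0001 -1.    ]] [-0.0462  0.168  -0.4487] [ 32.176   14.9924  -9.9168  -0.0227 -65.1419  64.3443] 0.3534371177647422
cam in tool [ 0.0847  0.0007 -0.1418] [[-0.0007  0.9445  0.3285]
 [ 1.      0.0006  0.0005]
 [ 0.0003  0.3285 -0.9445]] [[312.8818   0.     254.3287]
 [  0.     312.8818 193.1456]
 [  0.       0.       1.    ]] -0.056472707002652334
```

View pics/d.png

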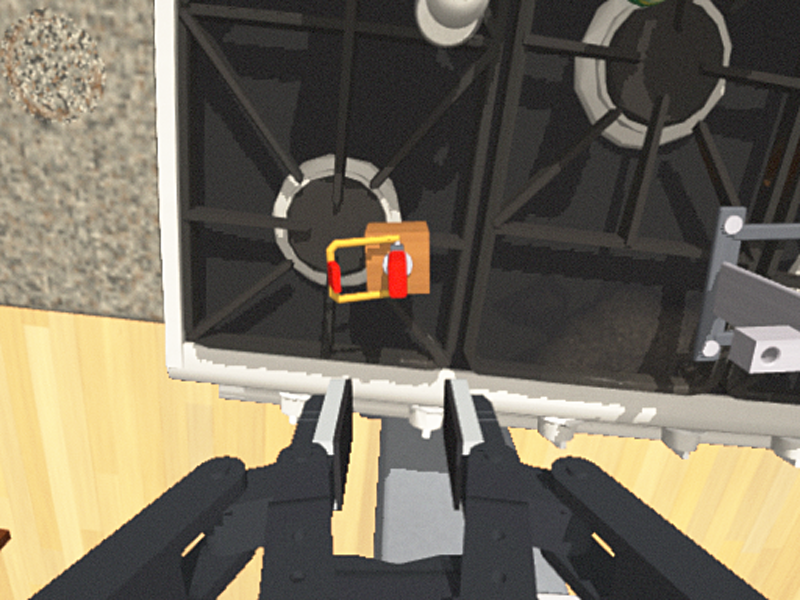

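>>> {"name": "drive_tool", "arguments": {
  "moves": [
    [0,0,0.03,0,0,0,0.03],
    [0,0,0.03,0,0,0,0.03],
    [0,0,0.03,0,0,0,0.03],
    [0,0,0.03,0,0,0,0.03],
    [0,0,0.02,0,0,0,0.03],
    [0,0,0.02,0,0,0,0.03],
    [0,0,0.01,0,0,0,0.03],
    [0,0,0.008,0,0,0,0.03],
    [0,0,0,0,0,0,0.03],
    [0,0,0,0,0,0,0.0],
    [0,0,0,0,0,0,0.0],
    [0,0,0,0,0,0,0.0],
    [0,0,0,0,0,0,0.0],
    [0,0,0,0,0,0,0.0]
  ]
}}

```text
time: 3.55
ee_pos: [0.5332, 0.1467, 0.0542]
orientation: [[0.993, 0.114, 0.002], [0.114, -0.993, 0.001], [0.002, -0.001, -1.0]]
force: [-1.3, 0.9, 4.4]
width: 0.129
grasp_force: 59.5
```

>>> {"name": "drive_tool", "arguments": {
  "moves": [
    [0,0,-0.005,0,0,0,0.0],
    [0,0,-0.01,0,0,0,0.0],
    [0,0,-0.025,0,0,0,0.0],
    [0,0,-0.035,0,0,0,0.0],
    [0,0,-0.035,0,0,0,0.0],
    [0,0,-0.025,0,0,0,0.0],
    [0,0,-0.01,0,0,0,0.0],
    [-0.002,0.012,0,0,0,0,0.0],
    [-0.004,0.025,0,0,0,0,0.0],
    [-0.006,0.04,0,0,0,0,0.0],
    [-0.006,0.045,0,0,0,0,0.0],
    [-0.006,0.04,0,0,0,0,0.0],
    [-0.004,0.03,0,0,0,0,0.0],
    [-0.003,0.015,0,0,0,0,0.0],
    [0,0.005,0,0,0,0,0.0],
    [0,0,0,0,0,0,0.0],
    [0,0,0,0,0,0,0.0],
    [0,0,0,0,0,0,0.0]
  ]
}}

```text
time: 5.35
ee_pos: [0.5261, -0.0668, 0.1981]
orientation: [[0.993, 0.116, -0.0], [0.116, -0.993, 0.0], [-0.0, -0.0, -1.0]]
force: [0.4, -0.3, -1.2]
width: 0.13
grasp_force: 58.9
```

```bash
python3 - <<'E'
from h import *
np.set_printoptions(precision=4,suppress=True)
s=env.read_state();print(s['ee_pos'],s['orientation'],s['force'],s['moment'],s['q'])
a=snap('scene');b=snap('top');w=snap('wrist')
c=cv2.resize(a['color'][200:300,240:340],(400,400),interpolation=cv2.INTER_CUBIC)
d=cv2.resize(b['color'][170:270,310:410],(400,400),interpolation=cv2.INTER_CUBIC)
cv2.imwrite('pics/e.png',np.hstack([c,d])[...,::-1])
e=cv2.resize(w['color'][130:290,180:330],(750,800)[:2] if 0 else (563,600),interpolation=cv2.INTER_CUBIC)
cv2.imwrite('pics/f.png',e[...,::-1])
E
```

```text
[ 0.5261 -0.0668  0.1981] [[ 0.9933  0.1155 -0.0002]
 [ 0.1155 -0.9933  0.0001]
 [-0.0002 -0.0002 -1.    ]] [ 0.4329 -0.3253 -1.186 ] [ 0.057   0.0439 -0.0162] [ 10.2958  14.4478 -15.6868  -0.0117 -59.8763  86.3438]
```

View pics/e.png

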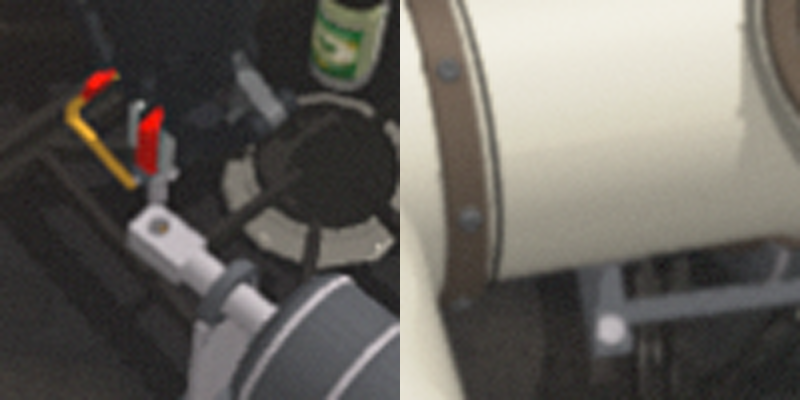

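The scene crop (left half) shows the pin tip at about (158,203), just above the hole at (159,226). The arm blocks the top view. I'll look at the wrist crop and compute the offset.

```bash
python3 - <<'E'
from h import *
np.set_printoptions(precision=4,suppress=True)
a=load('scene');w=load('wrist')
def at(im,u,v,z):
    r=px(im,np.array([u]),np.array([v]),np.ones(1))-im['position'];return (im['position']+r*((z-im['position'][2])/r[:,2:]))[0]
f=lambda x,y:(240+(x+.5)/4-.5,200+(y+.5)/4-.5)
print('tip',at(a,*f(158,202),.152),'hole',at(a,*f(159,226),.13))
def proj(im,p):
    c=(np.array(p)-im['position'])@im['rotation'];x,y=c[0]/-c[2],-c[1]/-c[2];s=1+im['k1']*(x*x+y*y)
    K=im['mtx'];return K[0,0]*x*s+K[0,2],K[1,1]*y*s+K[1,2]
for p in([.5261,-.0668,.152],[.5255,-.069,.13]):
    u,v=proj(w,p);print('wrist proj',u,v,'crop',(u-180+.5)*3.75,(v-130+.5)*3.75)
E
```

```text
tip [ 0.5261 -0.0675  0.152 ] hole [ 0.5265 -0.0689  0.13  ]
wrist proj 254.42100055174814 220.49614638742867 crop 280.9537520690555 341.23554895285747
wrist proj 257.34790165466126 209.11210603395045 crop 291.9296312049797 298.5453976273142
```

View pics/f.png

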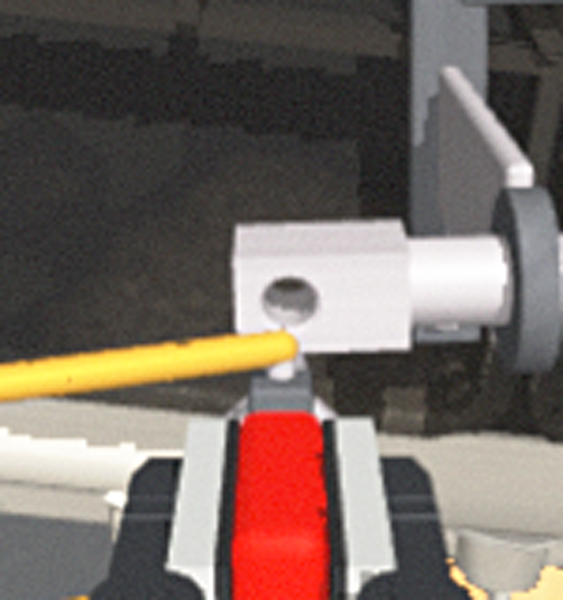

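The wrist crop shows the hole at (290,300) and the pin about 1.3 mm to its left, on the free-end side. I'll correct that and start down.

>>> {"name": "drive_tool", "arguments": {
  "moves": [
    [0.0002,0.0014,0,0,0,0,0.0],
    [0,0,0.006,0,0,0,0.0],
    [0,0,0.006,0,0,0,0.0],
    [0,0,0.005,0,0,0,0.0],
    [0,0,0.002,0,0,0,0.0],
    [0,0,0.001,0,0,0,0.0],
    [0,0,0.001,0,0,0,0.0],
    [0,0,0.001,0,0,0,0.0],
    [0,0,0,0,0,0,0.0],
    [0,0,0,0,0,0,0.0]
  ]
}}

```text
time: 6.5
ee_pos: [0.5264, -0.0692, 0.1765]
orientation: [[0.993, 0.114, 0.0], [0.114, -0.993, 0.0], [0.0, 0.0, -1.0]]
force: [0.9, -0.2, -1.3]
width: 0.128
grasp_force: 58.9
```

>>> {"name": "drive_tool", "arguments": {
  "moves": [
    [0,0,0.001,0,0,0,0.0],
    [0,0,0.001,0,0,0,0.0],
    [0,0,0.0005,0,0,0,0.0],
    [0,0,0,0,0,0,0.0]
  ]
}}

```text
time: 6.9
ee_pos: [0.5263, -0.0692, 0.1737]
orientation: [[0.993, 0.114, -0.0], [0.114, -0.993, -0.0], [-0.0, 0.0, -1.0]]
force: [-0.7, -0.7, -1.6]
width: 0.126
grasp_force: 58.9
```

No contact with the tip about 2.5 mm below the top face, so it's entering the hole.

>>> {"name": "drive_tool", "arguments": {
  "moves": [
    [0,0,0.001,0,0,0,0.0],
    [0,0,0.001,0,0,0,0.0],
    [0,0,0.001,0,0,0,0.0],
    [0,0,0,0,0,0,0.0]
  ]
}}

```text
time: 7.3
ee_pos: [0.5262, -0.0692, 0.1706]
orientation: [[0.993, 0.114, -0.0], [0.114, -0.993, 0.0], [-0.0, -0.0, -1.0]]
force: [-0.2, 0.5, -0.6]
width: 0.129
grasp_force: 58.9
```

>>> {"name": "drive_tool", "arguments": {
  "moves": [
    [0,0,0.001,0,0,0,0.0],
    [0,0,0.001,0,0,0,0.0],
    [0,0,0.001,0,0,0,0.0],
    [0,0,0.001,0,0,0,0.0],
    [0,0,0,0,0,0,0.0]
  ]
}}

```text
time: 7.8
ee_pos: [0.5262, -0.0692, 0.1666]
orientation: [[0.993, 0.114, -0.0], [0.114, -0.993, 0.0], [-0.0, -0.0, -1.0]]
force: [0.2, -0.2, -1.9]
width: 0.129
grasp_force: 58.9
```

>>> {"name": "drive_tool", "arguments": {
  "moves": [
    [0,0,0.001,0,0,0,0.0],
    [0,0,0.001,0,0,0,0.0],
    [0,0,0.001,0,0,0,0.0],
    [0,0,0.001,0,0,0,0.0],
    [0,0,0.001,0,0,0,0.0],
    [0,0,0,0,0,0,0.0]
  ]
}}

```text
time: 8.4
ee_pos: [0.5262, -0.0692, 0.1616]
orientation: [[0.993, 0.114, -0.0], [0.114, -0.993, -0.0], [-0.0, -0.0, -1.0]]
force: [-0.7, 0.2, -1.5]
width: 0.135
grasp_force: 58.9
```

>>> {"name": "drive_tool", "arguments": {
  "moves": [
    [0,0,0.001,0,0,0,0.0],
    [0,0,0.001,0,0,0,0.0],
    [0,0,0.001,0,0,0,0.0],
    [0,0,0,0,0,0,0.0]
  ]
}}

```text
time: 8.8
ee_pos: [0.5262, -0.0692, 0.1586]
orientation: [[0.993, 0.114, -0.0], [0.114, -0.993, 0.0], [-0.0, -0.0, -1.0]]
force: [0.3, -0.8, -2.1]
width: 0.13
grasp_force: 58.9
```

>>> {"name": "drive_tool", "arguments": {
  "moves": [
    [0,0,0.001,0,0,0,0.0],
    [0,0,0.001,0,0,0,0.0],
    [0,0,0.001,0,0,0,0.0],
    [0,0,0.001,0,0,0,0.0],
    [0,0,0,0,0,0,0.0]
  ]
}}

```text
time: 9.3
ee_pos: [0.5262, -0.0692, 0.1546]
orientation: [[0.993, 0.114, -0.0], [0.114, -0.993, 0.0], [-0.0, -0.0, -1.0]]
force: [-0.8, 0.2, -1.4]
width: 0.133
grasp_force: 58.9
```

>>> {"name": "drive_tool", "arguments": {
  "moves": [
    [0,0,0.001,0,0,0,0.0],
    [0,0,0.001,0,0,0,0.0],
    [0,0,0.001,0,0,0,0.0],
    [0,0,0,0,0,0,0.0]
  ]
}}

```text
time: 9.7
ee_pos: [0.5263, -0.0692, 0.1516]
orientation: [[0.993, 0.114, -0.0], [0.114, -0.993, -0.0], [-0.0, -0.0, -1.0]]
force: [-1.2, -0.2, -1.7]
width: 0.131
grasp_force: 58.9
```

>>> {"name": "drive_tool", "arguments": {
  "moves": [
    [0,0,0.001,0,0,0,0.0],
    [0,0,0.001,0,0,0,0.0],
    [0,0,0.001,0,0,0,0.0],
    [0,0,0,0,0,0,0.0]
  ]
}}

```text
time: 10.1
ee_pos: [0.5263, -0.0692, 0.1486]
orientation: [[0.993, 0.114, -0.0], [0.114, -0.993, 0.0], [-0.0, -0.0, -1.0]]
force: [-1.4, 0.3, -1.1]
width: 0.132
grasp_force: 58.9
```

>>> {"name": "drive_tool", "arguments": {
  "moves": [
    [0,0,0.001,0,0,0,0.0],
    [0,0,0.001,0,0,0,0.0],
    [0,0,0.001,0,0,0,0.0],
    [0,0,0,0,0,0,0.0]
  ]
}}

```text
time: 10.5
ee_pos: [0.5262, -0.0692, 0.1456]
orientation: [[0.993, 0.114, -0.0], [0.114, -0.993, 0.0], [-0.0, -0.0, -1.0]]
force: [-0.2, -0.4, -0.5]
width: 0.131
grasp_force: 58.9
```

>>> {"name": "drive_tool", "arguments": {
  "moves": [
    [0,0,0.001,0,0,0,0.0],
    [0,0,0.001,0,0,0,0.0],
    [0,0,0,0,0,0,0.0]
  ]
}}

```text
time: 10.8
ee_pos: [0.5263, -0.0692, 0.1436]
orientation: [[0.993, 0.114, -0.0], [0.114, -0.993, 0.0], [-0.0, -0.0, -1.0]]
force: [-0.5, 0.2, -2.4]
width: 0.129
grasp_force: 58.9
```

>>> {"name": "drive_tool", "arguments": {
  "moves": [
    [0,0,0.0005,0,0,0,0.0],
    [0,0,0.0005,0,0,0,0.0],
    [0,0,0,0,0,0,0.0]
  ]
}}

```text
time: 11.1
ee_pos: [0.5263, -0.0692, 0.1427]
orientation: [[0.993, 0.114, -0.0], [0.114, -0.993, 0.0], [-0.0, -0.0, -1.0]]
force: [-0.2, 0.3, -1.5]
width: 0.132
grasp_force: 58.9
```

>>> {"name": "drive_tool", "arguments": {
  "moves": [
    [0,0,0.0005,0,0,0,0.0],
    [0,0,0,0,0,0,0.0]
  ]
}}

```text
time: 11.3
ee_pos: [0.5263, -0.0692, 0.1423]
orientation: [[0.993, 0.114, -0.0], [0.114, -0.993, 0.0], [-0.0, -0.0, -1.0]]
force: [-1.3, 0.3, -0.8]
width: 0.13
grasp_force: 58.9
```

```bash
python3 - <<'E'
from h import *
a=snap('scene');w=snap('wrist')
c=cv2.resize(a['color'][220:280,250:310],(400,400),interpolation=cv2.INTER_CUBIC)
e=cv2.resize(w['color'][170:290,195:315],(400,400),interpolation=cv2.INTER_CUBIC)
cv2.imwrite('pics/g.png',np.hstack([c,e])[...,::-1])
print(env.read_state()['force'])
E
```

```text
[-0.14882332  0.30126889  0.27130071]
```

View pics/g.png

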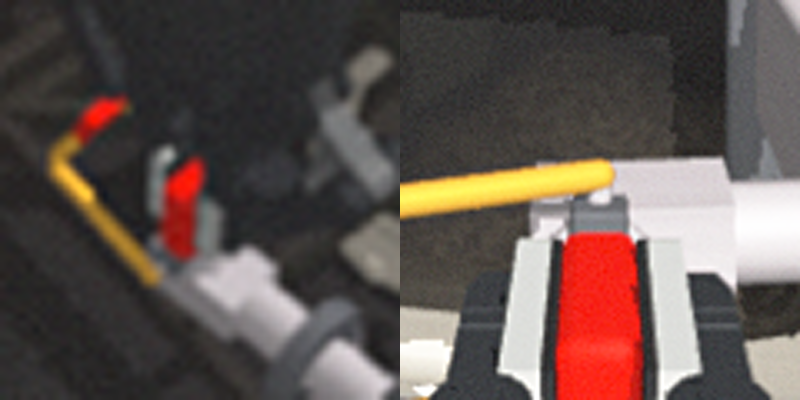

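The pin is in the hole with the flange close to the bar and the bail on the free-end side. I'll keep pressing gently until I feel the seat.

>>> {"name": "drive_tool", "arguments": {
  "moves": [
    [0,0,0.0005,0,0,0,0.0],
    [0,0,0,0,0,0,0.0]
  ]
}}

```text
time: 11.6
ee_pos: [0.5264, -0.0692, 0.1423]
orientation: [[0.993, 0.114, 0.0], [0.114, -0.993, -0.0], [0.0, 0.0, -1.0]]
force: [-2.3, -0.4, 2.7]
width: 0.128
grasp_force: 59.5
```

>>> {"name": "drive_tool", "arguments": {
  "moves": [
    [0,0,0.0005,0,0,0,0.0],
    [0,0,0,0,0,0,0.0]
  ]
}}

```text
time: 11.8
ee_pos: [0.5264, -0.0692, 0.1422]
orientation: [[0.993, 0.114, 0.0], [0.114, -0.993, -0.0], [0.0, 0.0, -1.0]]
force: [-3.2, 0.8, 6.3]
width: 0.13
grasp_force: 60.1
```

>>> {"name": "drive_tool", "arguments": {
  "moves": [
    [0,0,0.0004,0,0,0,0.0],
    [0,0,0,0,0,0,0.0]
  ]
}}

```text
time: 12.0
ee_pos: [0.5263, -0.0692, 0.1422]
orientation: [[0.993, 0.114, 0.001], [0.114, -0.993, -0.0], [0.0, 0.0, -1.0]]
force: [-3.9, 0.7, 7.4]
width: 0.129
grasp_force: 60.3
```

>>> {"name": "drive_tool", "arguments": {
  "moves": [
    [0,0,0.0004,0,0,0,0.0],
    [0,0,0,0,0,0,0.0]
  ]
}}

```text
time: 12.2
ee_pos: [0.5264, -0.0692, 0.1422]
orientation: [[0.993, 0.115, 0.001], [0.115, -0.993, -0.0], [0.001, 0.0, -1.0]]
force: [-4.4, 1.5, 9.7]
width: 0.133
grasp_force: 60.6
```

It's seated solidly at 0.1422, where I expected it, with about 11 N of press. I'll relieve the load, open and rise.

>>> {"name": "drive_tool", "arguments": {
  "moves": [
    [0,0,-0.0015,0,0,0,0.0],
    [0,0,0,0,0,0,0.03],
    [0,0,0,0,0,0,0.03],
    [0,0,0,0,0,0,0.03],
    [0,0,0,0,0,0,0.03],
    [0,0,-0.01,0,0,0,0.03],
    [0,0,-0.02,0,0,0,0.03],
    [0,0,-0.03,0,0,0,0.03],
    [0,0,-0.03,0,0,0,0.03],
    [0,0,-0.02,0,0,0,0.03],
    [0,0,0,0,0,0,0.0],
    [0,0,0,0,0,0,0.0],
    [0,0,0,0,0,0,0.0]
  ]
}}

```text
time: 13.5
ee_pos: [0.5256, -0.0692, 0.251]
orientation: [[0.994, 0.114, -0.002], [0.114, -0.994, 0.0], [-0.002, -0.0, -1.0]]
force: [-0.3, -1.1, -0.7]
width: 0.003
grasp_force: 0.0
```

```bash
python3 - <<'E'
from h import *
np.set_printoptions(precision=4,suppress=True)
a=snap('scene');w=snap('wrist');s=env.read_state();print(s['ee_pos'],s['force'],s['width'],s['orientation'],s['q'])
c=cv2.resize(a['color'][210:270,240:300],(400,400),interpolation=cv2.INTER_CUBIC)
e=cv2.resize(w['color'][110:230,175:295],(400,400),interpolation=cv2.INTER_CUBIC)
cv2.imwrite('pics/i.png',np.hstack([c,e])[...,::-1])
for n,im in(('scene',a),('wrist',w)):
    C=im['color'].astype(int);Q=pts(im)
    m=(C[...,0]>170)&(C[...,1]<60)&(C[...,2]<60)&(im['depth']>0)
    nn,l,st,ce=cv2.connectedComponentsWithStats(m.astype(np.uint8))
    for i in range(1,nn):
        if st[i,4]>6:
            q=Q[l==i];print(n,st[i],np.median(q,0).round(4),np.percentile(q,90,axis=0).round(4),np.percentile(q,10,axis=0).round(4))
E
```

```text
[ 0.5257 -0.0693  0.2508] [-0.7655 -0.3609 -0.2713] -0.0009586564887207357 [[ 0.9935  0.1138 -0.0025]
 [ 0.1138 -0.9935 -0.0002]
 [-0.0025 -0.     -1.    ]] [ 10.0272  12.0549 -10.8974  -0.0126 -67.1915  86.5141]
scene [263 232   6   7  19] [ 0.5222 -0.0311  0.1658] [0.6088 0.0719 0.1673] [ 0.5146 -0.0333 -0.0351]
scene [275 242  11  10  63] [ 0.5261 -0.0699  0.1705] [ 0.5354 -0.0653  0.1725] [ 0.5163 -0.0749  0.1683]
wrist [247 179  16  40 547] [ 0.5281 -0.0687  0.1709] [ 0.5351 -0.0644  0.1721] [ 0.5162 -0.0732  0.1534]
wrist [199 186  10  26 175] [ 0.5221 -0.0301  0.1654] [ 0.5275 -0.027   0.1666] [ 0.5138 -0.0326  0.1572]
```

View pics/i.png

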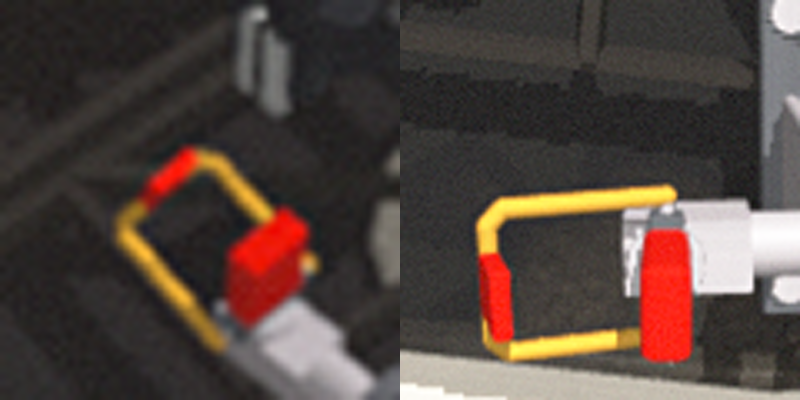

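The scene and wrist crops show the pin upright and home: grip tab top at z≈0.1715, bail on the free-end side and raised about 0.28 rad. Now I'll press the thumb tab down with the shut fingers.

>>> {"name": "drive_tool", "arguments": {
  "moves": [
    [0,-0.023,0,0,0,0,0.0],
    [0,-0.023,0,0,0,0,0.0],
    [0,0,0.03,0,0,0,0.0],
    [0,0,0.03,0,0,0,0.0],
    [0,0,0.02,0,0,0,0.0],
    [0,0,0.008,0,0,0,0.0],
    [0,0,0.008,0,0,0,0.0],
    [0,0,0.008,0,0,0,0.0],
    [0,0,0.008,0,0,0,0.0]
  ]
}}

```text
time: 14.5
ee_pos: [0.5218, -0.0234, 0.1402]
orientation: [[0.993, 0.114, 0.002], [0.114, -0.993, 0.0], [0.002, -0.0, -1.0]]
force: [-0.4, -0.2, 1.1]
width: 0.001
grasp_force: 0.3
```

>>> {"name": "drive_tool", "arguments": {
  "moves": [
    [0,0,0.006,0,0,0,0.0],
    [0,0,0.006,0,0,0,0.0],
    [0,0,0.006,0,0,0,0.0],
    [0,0,0.004,0,0,0,0.0],
    [0,0,0,0,0,0,0.0]
  ]
}}

```text
time: 15.0
ee_pos: [0.5207, -0.0236, 0.1174]
orientation: [[0.994, 0.114, -0.001], [0.114, -0.994, -0.0], [-0.001, 0.0, -1.0]]
force: [0.4, -0.1, 0.1]
width: 0.002
grasp_force: 0.0
```

>>> {"name": "drive_tool", "arguments": {
  "moves": [
    [0,0,-0.012,0,0,0,0.0],
    [0,-0.03,0,0,0,0,0.0],
    [0,-0.03,0,0,0,0,0.0],
    [0,0,0,-0.131,0,0,0.0],
    [0,0,0,-0.131,0,0,0.0],
    [0,0,0,-0.131,0,0,0.0],
    [0,0,0,-0.131,0,0,0.0],
    [0,0,0,-0.131,0,0,0.0],
    [0,0,0,-0.131,0,0,0.0],
    [0,0,0,0,0,0,0.0],
    [0,0,0,0,0,0,0.0]
  ]
}}

```text
time: 16.1
ee_pos: [0.5145, 0.0366, 0.1302]
orientation: [[0.993, 0.081, 0.081], [0.114, -0.703, -0.702], [0.0, 0.706, -0.708]]
force: [-0.7, -0.0, -1.2]
width: -0.002
grasp_force: 0.0
```

```bash
python3 - <<'E'
from h import *
np.set_printoptions(precision=4,suppress=True)
a=snap('scene');w=snap('wrist');s=env.read_state();print(s['ee_pos'],s['force'],s['orientation'],s['q'])
c=cv2.resize(a['color'][200:275,225:300],(400,400),interpolation=cv2.INTER_CUBIC)
e=cv2.resize(w['color'][100:300,150:350],(400,400),interpolation=cv2.INTER_CUBIC)
cv2.imwrite('pics/j.png',np.hstack([c,e])[...,::-1])
for n,im in(('scene',a),('wrist',w)):
    C=im['color'].astype(int);Q=pts(im)
    m=(C[...,0]>170)&(C[...,1]<60)&(C[...,2]<60)&(im['depth']>0)
    nn,l,st,ce=cv2.connectedComponentsWithStats(m.astype(np.uint8))
    for i in range(1,nn):
        if st[i,4]>6:
            q=Q[l==i];print(n,st[i],np.median(q,0).round(4),np.percentile(q,90,axis=0).round(4),np.percentile(q,10,axis=0).round(4))
def goal(yp,zp):  # pin-frame point -> tool shift
    p=np.array([.5261-.1138*yp,-.0692+.9935*yp,.135+zp]);return s['orientation'].T@(p-s['ee_pos'])
for g in((55,-27),(50,-24),(21,-49),(19,-49)):print(g,goal(g[0]/1e3,g[1]/1e3))
E
```

```text
[0.5146 0.0361 0.1309] [-0.4508 -0.7694 -0.7089] [[ 0.9936  0.0785  0.081 ]
 [ 0.1128 -0.704  -0.7012]
 [ 0.002   0.7058 -0.7084]] [ 39.0192  25.9929 -36.878   42.0774 -62.752   25.4918]
scene [275 241  11  17 114] [ 0.5252 -0.0734  0.1689] [ 0.5349 -0.0658  0.1716] [ 0.5161 -0.0762  0.146 ]
scene [261 244  10  12  73] [ 0.5214 -0.0317  0.1108] [ 0.5288 -0.0248  0.1156] [ 0.514  -0.0369  0.1041]
wrist [453  20  16  19 158] [ 0.8247 -0.7475  0.0098] [ 0.8402 -0.7429  0.0194] [ 0.815  -0.7626 -0.002 ]
wrist [ 361  197   53   44 1684] [ 0.5255 -0.0636  0.1576] [ 0.5346 -0.0623  0.17  ] [ 0.5156 -0.0662  0.1432]
wrist [296 201  10  30 216] [ 0.5221 -0.0244  0.1144] [ 0.5279 -0.0227  0.1162] [ 0.5135 -0.0295  0.1081]
(55, -27) [-0.0006  0.0199  0.0522]
(50, -24) [-0.0006  0.0255  0.0536]
(21, -49) [-0.0006  0.0284  0.0917]
(19, -49) [-0.0006  0.0299  0.0931]
```

View pics/j.png

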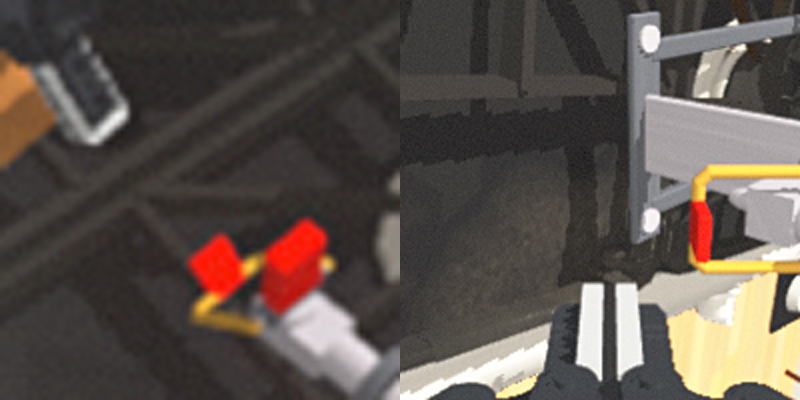

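The scene crop shows the bail pressed to about 45° down with its tab end near y=+45, z=-20 mm from the hinge. The fingers are tilted 45°, so I can push it in under the shaft.

>>> {"name": "drive_tool", "arguments": {
  "moves": [
    [0,0.013,0,0,0,0,0.0],
    [0,0.013,0,0,0,0,0.0],
    [0,0,0.02,0,0,0,0.0],
    [0,0,0.018,0,0,0,0.0],
    [0,0,0.01,0,0,0,0.0],
    [0,0,0.006,0,0,0,0.0],
    [0,0,0.006,0,0,0,0.0],
    [0,0,0,0,0,0,0.0]
  ]
}}

```text
time: 17.0
ee_pos: [0.5212, -0.0248, 0.1061]
orientation: [[0.994, 0.08, 0.08], [0.113, -0.702, -0.703], [-0.0, 0.708, -0.706]]
force: [-0.6, -0.5, -0.3]
width: 0.001
grasp_force: 0.0
```

>>> {"name": "drive_tool", "arguments": {
  "moves": [
    [0,0.0005,0.005,0,0,0,0.0],
    [0,0.0005,0.005,0,0,0,0.0],
    [0,0.0005,0.005,0,0,0,0.0],
    [0,0.0005,0.005,0,0,0,0.0],
    [0,0,0,0,0,0,0.0]
  ]
}}

```text
time: 17.5
ee_pos: [0.5226, -0.0406, 0.0929]
orientation: [[0.994, 0.081, 0.079], [0.113, -0.702, -0.704], [-0.001, 0.708, -0.706]]
force: [-0.1, -0.1, 0.4]
width: 0.003
grasp_force: 0.0
```

>>> {"name": "drive_tool", "arguments": {
  "moves": [
    [0,0,0.003,0,0,0,0.0],
    [0,0,0.002,0,0,0,0.0],
    [0,0,0.002,0,0,0,0.0],
    [0,0,0.001,0,0,0,0.0],
    [0,0,0,0,0,0,0.0]
  ]
}}

```text
time: 18.0
ee_pos: [0.5236, -0.0455, 0.0876]
orientation: [[0.993, 0.081, 0.081], [0.114, -0.702, -0.703], [-0.0, 0.708, -0.707]]
force: [0.1, 0.4, 0.3]
width: -0.001
grasp_force: 0.3
```

>>> {"name": "drive_tool", "arguments": {
  "moves": [
    [0,0,0.001,0,0,0,0.0],
    [0,0,0.001,0,0,0,0.0],
    [0,0,0,0,0,0,0.0]
  ]
}}

```text
time: 18.3
ee_pos: [0.5238, -0.0468, 0.086]
orientation: [[0.993, 0.081, 0.081], [0.114, -0.702, -0.703], [-0.0, 0.707, -0.707]]
force: [-0.0, 1.1, 0.4]
width: 0.001
grasp_force: 0.2
```

>>> {"name": "drive_tool", "arguments": {
  "moves": [
    [0,0,0.001,0,0,0,0.0],
    [0,0,0,0,0,0,0.0]
  ]
}}

```text
time: 18.5
ee_pos: [0.524, -0.0474, 0.0855]
orientation: [[0.993, 0.081, 0.081], [0.114, -0.702, -0.703], [0.0, 0.707, -0.707]]
force: [0.1, 0.9, 0.2]
width: -0.001
grasp_force: 0.6
```

>>> {"name": "drive_tool", "arguments": {
  "moves": [
    [0,0,0.0006,0,0,0,0.0],
    [0,0,0,0,0,0,0.0]
  ]
}}

```text
time: 18.7
ee_pos: [0.5242, -0.0477, 0.0852]
orientation: [[0.993, 0.081, 0.081], [0.114, -0.702, -0.703], [0.0, 0.707, -0.707]]
force: [-0.2, 2.9, 1.5]
width: 0.002
grasp_force: 1.1
```

```bash
python3 - <<'E'
from h import *
np.set_printoptions(precision=4,suppress=True)
for k in range(3):
    w=snap('wrist');s=env.read_state();print(s['force'])
im=w;C=im['color'].astype(int);Q=pts(im)
m=(C[...,0]>150)&(C[...,1]<60)&(C[...,2]<60)&(im['depth']>0)
nn,l,st,ce=cv2.connectedComponentsWithStats(m.astype(np.uint8))
for i in range(1,nn):
    if st[i,4]>6:
        q=Q[l==i];print(st[i],np.median(q,0).round(4),np.percentile(q,90,axis=0).round(4),np.percentile(q,10,axis=0).round(4))
E
```

```text
[0.7093 1.8316 0.226 ]
[-0.5556  2.4943  1.2085]
[-0.4696  2.3549  1.5319]
[467  14   5   3   7] [ 0.8409 -0.7421 -0.0027] [ 0.8425 -0.7418  0.0019] [ 0.8399 -0.7444 -0.0052]
[465  19  16  18 159] [ 0.8142 -0.7523  0.0049] [ 0.8275 -0.744   0.0139] [ 0.8063 -0.7676 -0.004 ]
[269 236  25  30 388] [ 0.5281 -0.0648  0.0909] [ 0.5316 -0.0562  0.0915] [ 0.519  -0.07    0.0883]
[ 363  266   92   83 4695] [ 0.5273 -0.0632  0.1577] [ 0.5352 -0.0619  0.1692] [ 0.5166 -0.0666  0.1434]
```

The stop is felt, and the thumb tab reads level at z≈0.091, which means closed. One small nudge more, then back off.

>>> {"name": "drive_tool", "arguments": {
  "moves": [
    [0,0,0.0005,0,0,0,0.0],
    [0,0,0,0,0,0,0.0],
    [0,0,-0.005,0,0,0,0.0],
    [0,0,-0.02,0,0,0,0.0],
    [0,0,-0.04,0,0,0,0.0],
    [0,0,-0.04,0,0,0,0.0],
    [0,0,0,0,0,0,0.0],
    [0,0,0,0,0,0,0.0]
  ]
}}

```text
time: 19.65
ee_pos: [0.515, 0.0257, 0.1589]
orientation: [[0.993, 0.081, 0.081], [0.114, -0.702, -0.703], [-0.0, 0.707, -0.707]]
force: [-0.7, -0.3, -0.6]
width: 0.005
grasp_force: 0.0
```

```bash
python3 - <<'E'
from h import *
np.set_printoptions(precision=4,suppress=True)
a=snap('scene');w=snap('wrist')
c=cv2.resize(a['color'][210:270,245:305],(400,400),interpolation=cv2.INTER_CUBIC)
e=cv2.resize(w['color'][130:290,300:460],(400,400),interpolation=cv2.INTER_CUBIC)
cv2.imwrite('pics/k.png',np.hstack([c,e])[...,::-1])
im=w;C=im['color'].astype(int);Q=pts(im)
m=(C[...,0]>150)&(C[...,1]<60)&(C[...,2]<60)&(im['depth']>0)
nn,l,st,ce=cv2.connectedComponentsWithStats(m.astype(np.uint8))
for i in range(1,nn):
    if st[i,4]>6:
        q=Q[l==i];print(st[i],np.median(q,0).round(4),np.percentile(q,90,axis=0).round(4),np.percentile(q,10,axis=0).round(4))
E
```

```text
[439  18  17  22 214] [ 0.8223 -0.7496  0.0089] [ 0.8388 -0.7434  0.0196] [ 0.8107 -0.7659 -0.0034]
[432 127   3   8  12] [ 0.5837 -0.9457 -0.0283] [ 0.5919 -0.9239 -0.0252] [ 0.5747 -0.951  -0.0296]
[260 181  18  23 342] [ 0.5233 -0.0578  0.0909] [ 0.53   -0.0514  0.0915] [ 0.5163 -0.0663  0.0892]
[ 320  190   48   41 1461] [ 0.5256 -0.0637  0.1584] [ 0.5345 -0.0622  0.1706] [ 0.5157 -0.0674  0.1433]
```

View pics/k.png

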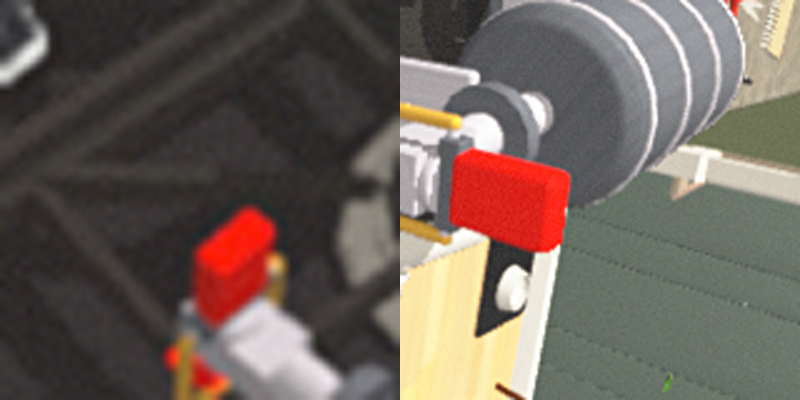

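The picture shows the bail hanging closed under the shaft, with the thumb tab level at z≈0.091 and its end 18 mm beyond the pin's axis. The pin is upright and home.

```bash
python3 -c "
from h import *
print(env.finish_job())"
```

```text
the job is handed in; nothing more can be done
None
```

The lock pin is home in the shaft's hole with its bail swung closed under the tip, both confirmed in the last pictures; the job is handed in at about 20 s, but no verdict came back.

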